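# Photograph the fossil on the copy stand

### The job

Take a photograph of the fossil on the copy stand: switch the lamp on by pressing down the raised end of the wide rocker, then press the large round release button fully down and keep it down for about a second, let it come up, and finally switch the lamp off again with the other end of the same rocker. Do it all by pressing with the closed fingers: leave the narrow rocker and the small round button alone, take no picture with the lamp off, and do not pick up, shift or knock over any of the things lying about.

Things in the scene. Friction and masses are not known exactly. Their poses are not given: they have to be found in the camera images.
- lamp_box: black switch box of the lamp, 104 x 72 x 30 mm high, fixed to the table, carrying the WIDE white rocker (two halves, each 30 mm long and 36 mm wide, in a shallow V). Origin at the centre of its underside, z up; the rocker's length runs along the box's x axis and its hinge line along y, 37 mm above the table over the origin.
- lamp (a joint): wide lamp rocker's angle, rad. 0 = off (the -x half, with a moulded bar, stands raised at 0.36 rad; the +x half, with a moulded ring, lies level, top 37 mm above the table); 0.36 = on (the -x half level, the +x half raised). Starts at 0 to 0.03. It has no spring: it stays where it is left; about 2.5 N at 20 mm from the hinge moves it, until its hard stop.
- lamp_on (a point): point on the top face of the wide rocker's ON half (-x side), 20 mm from the hinge line; moves with the rocker, 44 mm above the table when off, 37 mm when on.
- lamp_off (a point): point on the top face of the wide rocker's OFF half (+x side), 20 mm from the hinge line; moves with the rocker, 37 mm above the table when off, 44 mm when on.
- plinth_box: identical black switch box (104 x 72 x 30 mm), fixed, but with a NARROW white rocker 14 mm wide, 60 mm long: for another light, to be left alone. Origin at the centre of its underside, axes as for the lamp box.
- plinth (a joint): narrow rocker's angle, rad, 0 = off, 0.36 = on; no spring, stays where it is left. Must stay off.
- remote: black camera release box, 84 mm (x) x 132 mm (y) x 22 mm high, fixed, with two round steel push buttons: a large one at y = -32 mm and a small one at y = +36 mm. Origin at the centre of its underside, z up.
- shutter (a joint): travel of the large release button, m: 0 = up, 0.006 = fully down. A spring returns it; it starts to move at about 1.5 N and is fully down at 5 N.
- shutter_top (a point): centre of the flat top of the large release button (32 mm across, in a 48 mm black collar whose top is 34 mm above the table); 44 mm above the table when up.
- focus (a joint): travel of the small button, m: 0 = up, 0.005 = down; spring return, 3 N. To be left alone.
- focus_top (a point): centre of the top of the small button (14 mm across, in a 30 mm collar), 43 mm above the table.
- loupe: black round loupe, 40 mm across, 38 mm high, standing among the control boxes; origin at the centre of its underside. Loose.
- bone: small pale bone, 52 mm long (x), 26 mm thick, lying among the control boxes; origin at its middle. Loose.
- caliper: caliper lying flat behind the control boxes, 200 mm long (y), 12 mm thick; origin at its middle on the underside. Loose. (Fixed equipment around: the copy stand with camera and fossil, 440 mm high, beyond y = 0.45 m on the left; a jar 170 mm high beyond x = 0.73, y below -0.35 m; a case 82 mm high and a balance beyond y = -0.5 m.)
- tray: open card tray 110 (x) x 160 (y) x 30 mm high; origin at the centre of its underside. Loose.
- shard: stone piece 50 x 34 x 22 mm lying in the tray; origin at the centre of its underside. Loose.

How it is judged:
On the way, in this order (a step that is already met when the one before it is completed fails the run):
1. the lamp is switched on: the wide rocker's raised end is pressed down (value of joint lamp above 0.3 rad), for 0.2 s.
2. with the lamp on, the large release button is held fully down (value of joint shutter above 0.0042 m and value of joint lamp above 0.28 rad), for 0.7 s.
3. the release button is let up with the lamp still on (value of joint shutter below 0.0015 m and value of joint lamp above 0.28 rad), for 0.1 s.
4. the lamp is switched off again (value of joint lamp below 0.06 rad), for 0.2 s.
At the end, for the whole second after the job is handed in: The lamp rocker is off (below 0.06 rad) after one on - release held - off cycle, the narrow rocker is still off (below 0.06 rad), both buttons are up (within 1.5 mm), and every loose thing lies still within 20 mm of where it started (value of joint each of lamp, plinth below 0.06 rad and value of joint each of shutter, focus below 0.0015 m and distance of each of loupe, bone, caliper, tray, shard from where it was at the start of the episode below 0.02 m and linear speed of each of loupe, bone, caliper, tray, shard below 0.02 m/s); the robot touches nothing.
It fails at once if the release button is pressed while the lamp is off (value of joint shutter above 0.003 m and value of joint lamp below 0.26 rad).
It fails at once if the narrow rocker is tipped (value of joint plinth above 0.12 rad).
It fails at once if the small button is pressed (value of joint focus above 0.0025 m).
It fails at once if a loose thing is picked up, shifted or knocked over (moved 20 mm or tipped 0.5 rad) (distance of any of loupe, bone, caliper, tray, shard from where it was at the start of the episode above 0.02 m or angle between any of loupe, bone, caliper, tray, shard's own z axis and vertical above 0.5 rad).
It also fails if it takes over 58 s, if anything falls off the work surface, if the arm or the gripper's body presses on something with over 40 N, if the wrist force passes 120 N, or if a joint passes its speed limit or range.

### The arm

A 6-joint arm with a two-finger parallel gripper is mounted at the origin on the work surface. World frame = base frame: x ahead of the robot, y to its left, z up, the work surface at z = 0. Lengths are in m, angles in rad, forces in N, time in s.
With the tool pointing down it reaches from about 0.35 to 0.8 m from the base axis. Payload 7.3 kg.
Tool frame: the origin (TCP) lies midway between the tips of the shut fingers; the grasp point (between the pads) lies 19 mm behind it; z points along the fingers, y is the line along which they close (so a half turn about z gives the same grasp; the last joint's range is limited). The gripper opens to 85 mm and grips with 20 to 120 N. Pads are 22 mm wide; open, the fingers measure 114 mm over their backs; the gripper's body (76 mm by 85 mm) begins 54 mm behind the grasp point. The pads swing forward as they close: fully open they stand 13 mm farther back than shut.
Start: joints at [1.043, 0.342, 1.524, -0, 1.275, -0.146], TCP at [0.196, 0.487, 0.193] pointing down, gripper open.
Joint ranges: [-2.53, 2.53], [-0.77, 2.02], [0.04, 2.7], [-1, 4.14], [0.28, 2.66], [-3.11, 3.11]. Speed limits (rad/s): [2.57, 2.57, 3.14, 3.14, 3.14, 3.14].

### API

Orientations are given as a 3x3 rotation matrix whose columns are the frame's x, y, z axes.
In Python, from workcell import r gives the robot as it stands. The module is installed in compiled form; this text tells all that it offers.
- The arm moves only by the tool jog_arm, never from a script. Its argument "series" is a list of rows, each a list of 4 numbers: the shift along the tool's x, y, z in mm, then the turn about the tool's z in rad. In form: [[tx, ty, tz, twist], ...]. A call has 1 to 20 rows; each row is the pose to reach, as a shift and turn from the pose commanded when the call began, along the tool's axes at that moment; what a row does not reach only later rows make up. A row lasts 1/12 s, in which the tool goes at most 41.7 mm and 7.16 degrees, less where a joint would pass 70% of its speed; a pose out of reach is approached as far as the arm can. A call with a gripper value outside its range is refused whole. "jaw" is the closure in counts, from 0 (fully open) to 255 (shut), set as the call begins (left out, the last holds). The fingers move at their own pace and stop on an object; "force" is the grip in N (left out, the last holds). Time passes only in rows, so rows that repeat a pose let the fingers close. It gives the time, the measured TCP pose, the force, the opening and the grip force at its end, in the units of the state.
- r.get_obs(): the state, without advancing time (a new reading comes with each control period).
- r.read_camera(name): name is "scene" or "side" or "wrist"; returns the picture (480x640x3 uint8, blue, green, red); there is no depth.
- r.camera_params(name): a dict with "fov_y" (degrees; the focal length in pixels is half the picture's height over the tangent of half this angle, whatever the lens; pixels are square), "cx", "cy" (the principal point, pixels), "rvec" (rotation vector, rad) and "tvec" (3), from world to camera coordinates, as OpenCV has them. Camera axes: x right, y down, z forward; pixel columns grow to the right and rows downward; lengths in m; the calibration is good to about 2 mm. A picture is of the moment at which its call begins: read the wrist's pose just before it. camera_params takes no time and is no camera call; for the wrist camera it gives the pose at the moment of the call.
- r.job_done(): hands the job in; it is judged then, once.
The state is a dict: "clock": time; "joint_positions": joint angles; "dq": joint speeds; "joint_torque": joint torques, N m; "tcp_pos": TCP position; "tool_rot": TCP orientation; "ft_force": force on the tool from outside, world axes, zero at the start; "ft_torque": the same for the moment, N m; "grip_width": opening from 0.0 (shut) to 1.0 (fully open); "finger_force": force on a finger pad.
Only numpy, scipy, OpenCV 4.12 (cv2) and the standard library are available. Lean on these libraries where they do the work, as an engineer would, in place of code of your own. Each camera call takes 0.05 s, during which the arm holds its last target. There are 200 camera calls.

## Working session

There is one attempt and no reset: what is moved stays moved. The work goes in short steps, Python scripts to look and compute and a tool call to move; the robot and the scene stay as the last step left them, time stands still between calls to the robot, and variables do not carry over. Pictures are saved under pics/ and viewed, at most 10 in all, crops included, and the job is handed in when it is done.

Besides the shell and the picture viewer there is one more tool, called as name(argument=value, ...), one argument or row to a line, values as JSON. jog_arm: Moves the arm, as the interface text tells. Its arguments: {"type":"object","properties":{"series":{"type":"array"},"jaw":{"type":"number"},"force":{"type":"number"}},"required":["series"]}

```bash
mkdir -p pics
cat > h.py <<'E'
import numpy as np, cv2
from workcell import r
def cam(n):
    p=r.camera_params(n); f=240/np.tan(np.radians(p['fov_y'])/2)
    K=np.array([[f,0,p['cx']],[0,f,p['cy']],[0,0,1.]]); R=cv2.Rodrigues(np.array(p['rvec'],float))[0]
    return K,R,np.array(p['tvec'],float).ravel()
def onz(c,uv,z):
    K,R,t=c; C=-R.T@t; d=R.T@np.linalg.inv(K)@np.array([uv[0],uv[1],1.]); return C+d*(z-C[2])/d[2]
def proj(c,P):
    K,R,t=c; q=K@(R@np.array(P,float)+t); return q[:2]/q[2]
E
python3 - <<'E'
from h import *
for n in ['scene','side','wrist']:
    cv2.imwrite(f'pics/{n}0.png',r.read_camera(n)); c=cam(n); print(n,c[0][0,0],-c[1].T@c[2],c[1][2])
o=r.get_obs(); print(o['clock'],o['tcp_pos'],o['tool_rot'])
E
```

```text
scene 483.43396285986927 [1.20578369 0.46896907 0.64032086] [-0.61923309 -0.4933147  -0.61089359]
side 553.0519729980281 [ 0.4113925  -0.86437911  0.70078097] [ 0.17264268  0.78391448 -0.59638293]
wrist 405.99464029203875 [0.13118965 0.51230237 0.37314115] [ 0.25097927 -0.10246839 -0.9625537 ]
0.15 [0.19543839 0.48693051 0.19231458] [[-9.27983025e-01  3.72622064e-01 -5.50086998e-04]
 [ 3.72622437e-01  9.27982558e-01 -9.44482204e-04]
 [ 1.58536231e-04 -1.08143821e-03 -9.99999403e-01]]
```

View pics/scene0.png

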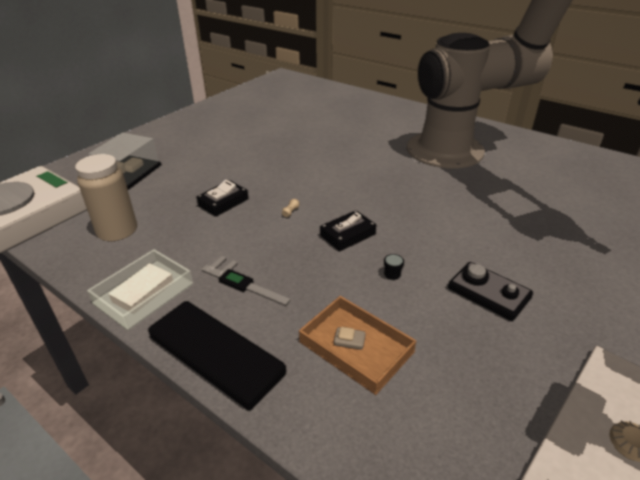

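View pics/side0.png

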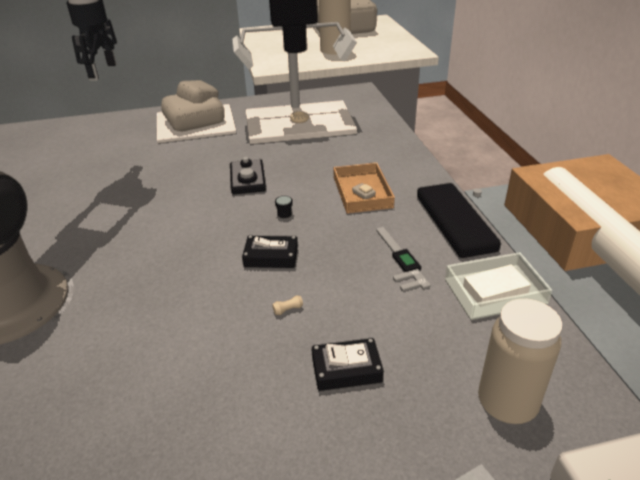

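The side view shows the wide-rocker box near (347,362), with its bar on the left. The narrow-rocker box is near (270,250) and the remote near (247,176), with the large button at the near end. I'll enlarge these for exact pixels.

Run:
```python
from h import *
s=cv2.imread('pics/side0.png'); q=cv2.imread('pics/scene0.png')
def crop(im,x,y,w,h): return cv2.resize(im[y:y+h,x:x+w],(400,300),interpolation=cv2.INTER_CUBIC)
# side lamp 300..400x330..405 (x4), remote 215..275 ; scene same
a=crop(s,297,328,100,75); b=crop(s,205,140,80,60); c=crop(q,182,165,80,60); d=crop(q,440,245,100,75)
cv2.imwrite('pics/crops.png',np.vstack([np.hstack([a,b]),np.hstack([c,d])]))
```

```text
(no output)
```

View pics/crops.png

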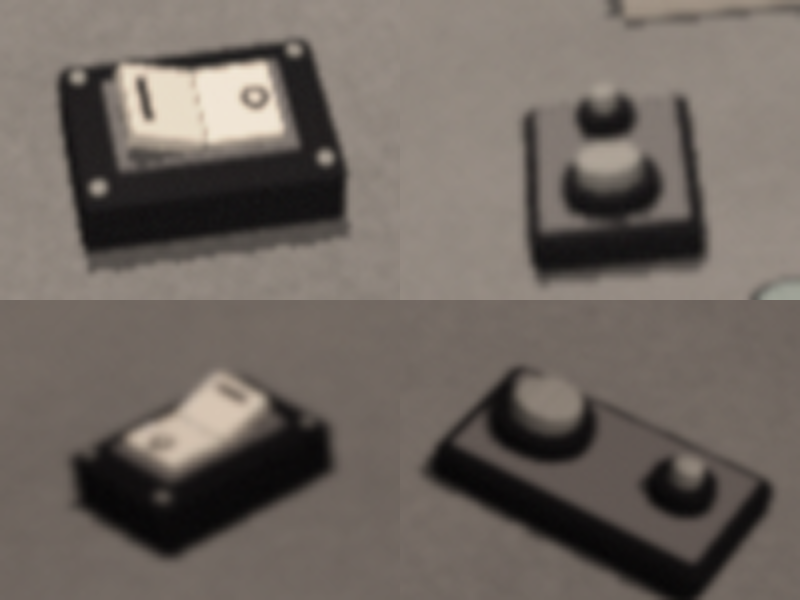

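Crop readings:
- **Side, lamp:** screws at (77,77), (295,50), (326,157) and (98,187); hinge line from (192,72) to (206,145).
- **Side, remote:** large button top at (208,155) within its crop.
- **Scene, remote:** large button top at (152,100), small button top at (290,165).
- **Scene, lamp:** screws at (165,197), (310,120) and (90,155).

Run:
```python
from h import *
S=cam('side');Q=cam('scene')
A=lambda p:(297+p[0]/4-.4,328+p[1]/4-.4); B=lambda p:(205+p[0]/5-.4,140+p[1]/5-.4)
C=lambda p:(182+p[0]/5-.4,165+p[1]/5-.4); D=lambda p:(440+p[0]/4-.4,245+p[1]/4-.4)
np.set_printoptions(precision=4,suppress=True)
sc=np.array([onz(S,A(p),.03) for p in [(77,77),(295,50),(326,157),(98,187)]]);print('screws side',sc[:,:2].tolist(),sc.mean(0))
print('edges',sc[1]-sc[0],sc[2]-sc[3],sc[0]-sc[3])
print('hinge side',[onz(S,A(p),.037) for p in[(192,72),(206,145)]], 'ring',onz(S,A((255,97)),.037))
print('screws scene',[onz(Q,C(p),.03) for p in[(165,197),(310,120),(90,155)]],'ring',onz(Q,C((161,143)),.037))
print('rem corners side',[onz(S,B(p),.022) for p in[(128,112),(285,97),(303,218),(140,235)]])
print('rem corners scene',[onz(Q,D(p),.022) for p in[(115,68),(370,185),(290,268),(45,140)]])
print('btn side',onz(S,B((208,155)),.044),'small',onz(S,B((203,90)),.043))
print('btn scene',onz(Q,D((152,100)),.044),'small',onz(Q,D((290,165)),.043))
for n,u,v,z in[('loupe',284,201,.038),('bone',288,306,.013),('narrow',270,243,.037)]:print(n,onz(S,(u,v),z))
for n,u,v,z in[('loupe',394,260,.038),('bone',290,209,.013),('narrow',348,222,.037)]:print(n,onz(Q,(u,v),z))
```

```text
screws side [[0.527490658603318, -0.2720338923427911], [0.6159466584029778, -0.2803081047904107], [0.6109341353496361, -0.33564860096686877], [0.5228529124816668, -0.3276971139095516]] [ 0.5693 -0.3039  0.03  ]
edges [ 0.0885 -0.0083  0.    ] [ 0.0881 -0.008   0.    ] [0.0046 0.0557 0.    ]
hinge side [array([ 0.571 , -0.2872,  0.037 ]), array([ 0.5664, -0.3241,  0.037 ])] ring [ 0.5913 -0.3059  0.037 ]
screws scene [array([ 0.6144, -0.283 ,  0.03  ]), array([ 0.5262, -0.2762,  0.03  ]), array([ 0.6106, -0.3381,  0.03  ])] ring [ 0.5904 -0.3098  0.037 ]
rem corners side [array([0.4576, 0.3885, 0.022 ]), array([0.5366, 0.3822, 0.022 ]), array([0.5274, 0.2626, 0.022 ]), array([0.4509, 0.2681, 0.022 ])]
rem corners scene [array([0.4513, 0.261 , 0.022 ]), array([0.4599, 0.3869, 0.022 ]), array([0.5327, 0.3763, 0.022 ]), array([0.52  , 0.2562, 0.022 ])]
btn side [0.4887 0.2954 0.044 ] small [0.4945 0.3619 0.043 ]
btn scene [0.4895 0.2914 0.044 ] small [0.4935 0.3573 0.043 ]
loupe [0.5532 0.1502 0.038 ]
bone [ 0.5039 -0.151   0.013 ]
narrow [0.4992 0.009  0.037 ]
loupe [0.5512 0.1507 0.038 ]
bone [ 0.5081 -0.1471  0.013 ]
narrow [0.4991 0.0081 0.037 ]
```

Both cameras agree to within about 4 mm, and the measured sizes match the given ones:
- **Lamp:** origin (0.569,-0.305), yaw -0.09.
- **Large button:** (0.489,0.293).

I'll go above the button first with the fingers shut, and check with the wrist camera.

jog_arm(
  series=[
    [-344,-71,40,-0.29],
    [-344,-71,40,-0.29],
    [-344,-71,40,-0.29],
    [-344,-71,40,-0.29],
    [-344,-71,40,-0.29],
    [-344,-71,40,-0.29],
    [-344,-71,40,-0.29],
    [-344,-71,40,-0.29],
    [-344,-71,40,-0.29],
    [-344,-71,40,-0.29],
    [-344,-71,40,-0.29],
    [-344,-71,40,-0.29],
    [-344,-71,40,-0.29],
    [-344,-71,40,-0.29],
  ],
  jaw=255,
  force=60,
)

```text
clock: 1.32
tcp_pos: [0.4874, 0.2942, 0.1531]
tool_rot: [[-0.996, 0.09, 0.0], [0.09, 0.996, 0.0], [-0.0, 0.0, -1.0]]
ft_force: [-0.0, 0.8, 0.3]
grip_width: -0.001
finger_force: 0.0
```

Run:
```python
from h import *
np.set_printoptions(precision=4,suppress=True)
o=r.get_obs();c=cam('wrist');cv2.imwrite('pics/w1.png',r.read_camera('wrist'))
print(o['clock'],o['tcp_pos'],o['tool_rot'],o['grip_width'],o['ft_force'])
print('pred btn',proj(c,[.489,.293,.044]),'tcp',proj(c,o['tcp_pos']))
np.savez('w1.npz',*c)
```

```text
1.3167 [0.4874 0.2942 0.1531] [[-0.996   0.0898  0.0002]
 [ 0.0898  0.996   0.0003]
 [-0.0001  0.0003 -1.    ]] -0.0010100989879013448 [-0.025   0.8195  0.2791]
pred btn [322.4539 222.473 ] tcp [324.2558 273.6244]
```

View pics/w1.png

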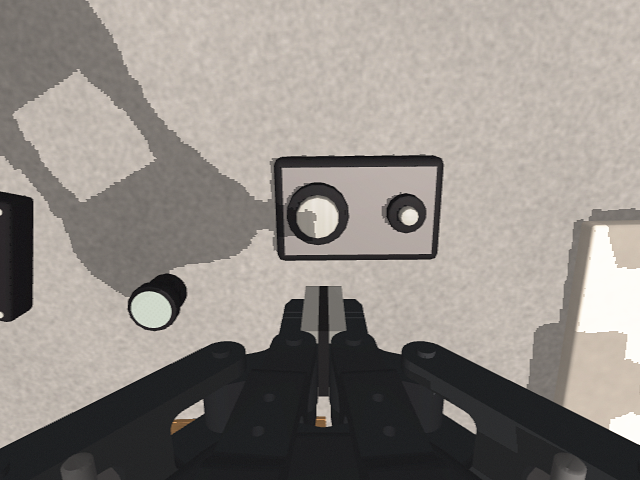

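The wrist view shows the large button at (319,216) against a prediction of (322,222), so it agrees to a few mm. Next is the lamp.

jog_arm(
  series=[
    [-113,-588,40,0],
    [-113,-588,40,0],
    [-113,-588,40,0],
    [-113,-588,40,0],
    [-113,-588,40,0],
    [-113,-588,40,0],
    [-113,-588,40,0],
    [-113,-588,40,0],
    [-113,-588,40,0],
    [-113,-588,40,0],
    [-113,-588,40,0],
    [-113,-588,40,0],
    [-113,-588,40,0],
    [-113,-588,40,0],
    [-113,-588,40,0],
    [-113,-588,40,0],
    [-113,-588,40,0],
    [-113,-588,40,0],
    [-113,-588,40,0],
    [-113,-588,40,0],
  ],
)

```text
clock: 3.03
tcp_pos: [0.5474, -0.3011, 0.1132]
tool_rot: [[-0.996, 0.09, 0.0], [0.09, 0.996, 0.0], [-0.0, 0.0, -1.0]]
ft_force: [-0.7, 0.1, -0.2]
grip_width: -0.001
finger_force: 0.0
```

Run:
```python
from h import *
np.set_printoptions(precision=4,suppress=True)
d=np.load('w1.npz');c1=[d[k] for k in d]; print('btn wrist',onz(c1,(319,216),.044))
o=r.get_obs();c=cam('wrist');cv2.imwrite('pics/w2.png',r.read_camera('wrist'))
print(o['clock'],o['tcp_pos'],o['tool_rot'],o['ft_force'])
print('pred on/hinge/off',proj(c,[.549,-.303,.044]),proj(c,[.569,-.305,.037]),proj(c,[.589,-.307,.037]))
```

```text
btn wrist [0.4839 0.2909 0.044 ]
3.0333 [ 0.5474 -0.3011  0.1132] [[-0.996   0.0896  0.0003]
 [ 0.0896  0.996   0.    ]
 [-0.0003  0.0001 -1.    ]] [-0.6575  0.0633 -0.1922]
pred on/hinge/off [321.3014 237.3573] [321.0907 263.341 ] [320.8422 291.103 ]
```

View pics/w2.png

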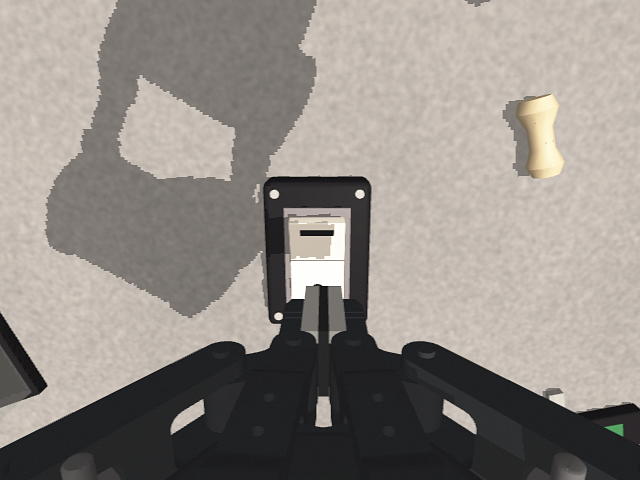

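Wrist view: hinge at row 260 (predicted 263) and bar at (317,233). That agrees within 2–3 mm, so I'll press the ON half.

jog_arm(
  series=[
    [0,0,30,0],
    [0,0,55,0],
    [0,0,62,0],
    [0,0,66,0],
    [0,0,70,0],
    [0,0,73,0],
    [0,0,75,0],
    [0,0,76,0],
    [0,0,76,0],
    [0,0,76,0],
  ],
)

```text
clock: 3.92
tcp_pos: [0.5472, -0.3029, 0.0373]
tool_rot: [[-0.996, 0.092, 0.001], [0.092, 0.996, -0.0], [-0.001, -0.0, -1.0]]
ft_force: [0.7, -0.0, 0.3]
grip_width: 0.002
finger_force: 0.0
```

jog_arm(
  series=[
    [0,0,1,0],
    [0,0,1.5,0],
    [0,0,1.5,0],
    [0,0,1.5,0],
  ],
)

```text
clock: 4.25
tcp_pos: [0.547, -0.3027, 0.0353]
tool_rot: [[-0.996, 0.092, 0.0], [0.092, 0.996, 0.0], [0.0, 0.0, -1.0]]
ft_force: [-1.1, 0.2, -0.1]
grip_width: -0.002
finger_force: 0.0
```

Almost no force at z=0.035, which is unexpected, so I'll look.

Run:
```python
from h import *
s=r.read_camera('side');q=r.read_camera('wrist')
a=cv2.resize(s[300:420,270:430],(640,480),interpolation=cv2.INTER_CUBIC)[:, :400]
a=cv2.resize(s[310:400,290:410],(400,300),interpolation=cv2.INTER_CUBIC);b=cv2.resize(q[150:345,190:450],(400,300),interpolation=cv2.INTER_CUBIC)
cv2.imwrite('pics/c2.png',np.hstack([a,b])); o=r.get_obs();print(o['tcp_pos'],o['ft_force'])
```

```text
[ 0.54701191 -0.30274233  0.03530621] [ 0.82206077  0.30616823 -0.53968056]
```

View pics/c2.png

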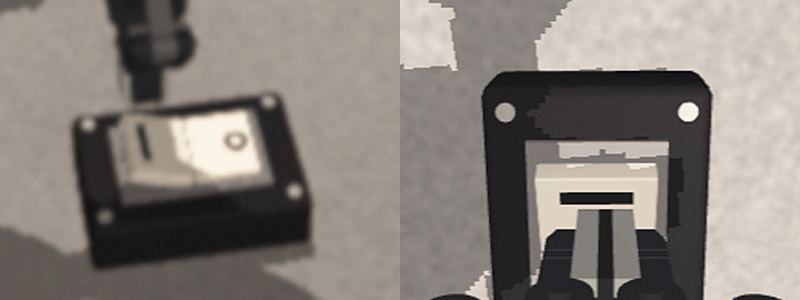

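The side view shows the fingertip at about (333,340), above and behind the bar end, and the rocker is still off. I'll work out where the tip really is.

Run:
```python
from h import *
np.set_printoptions(precision=4,suppress=True)
S=cam('side');W=cam('wrist');Q=cam('scene');t=r.get_obs()['tcp_pos']
print('tcp side',proj(S,t),'wrist',proj(W,t))
# tip pixel: side crop (147,100), wrist crop (205,210)
us=(290+147*.3,310+100*.3); uw=(190+205*.65,150+210*.65); print(us,uw)
for z in(.03,.04,.05,.06,.07,.08):print(z,onz(S,us,z),onz(W,uw,z), proj(W,[t[0],t[1],z]))
q=r.read_camera('scene');cv2.imwrite('pics/c3.png',cv2.resize(q[100:235,140:320],(800,600),interpolation=cv2.INTER_CUBIC)); print('tcp scene',proj(Q,t),(np.array(proj(Q,t))-[140,100])*800/180)
```

```text
tcp side [332.3985 356.6103] wrist [324.2093 273.6049]
(334.1, 340.0) (323.25, 286.5)
0.03 [ 0.5594 -0.2653  0.03  ] [ 0.5558 -0.304   0.03  ] [324.1832 269.6958]
0.04 [ 0.5572 -0.2742  0.04  ] [ 0.5516 -0.3036  0.04  ] [324.2335 277.2396]
0.05 [ 0.555  -0.2831  0.05  ] [ 0.5474 -0.3032  0.05  ] [324.2891 285.5961]
0.06 [ 0.5528 -0.2921  0.06  ] [ 0.5432 -0.3029  0.06  ] [324.3511 294.9041]
0.07 [ 0.5506 -0.301   0.07  ] [ 0.539  -0.3025  0.07  ] [324.4205 305.336 ]
0.08 [ 0.5483 -0.3099  0.08  ] [ 0.5349 -0.3021  0.08  ] [324.4989 317.1085]
tcp scene [229.3107 186.9197] [396.9366 386.3096]
```

View pics/c3.png

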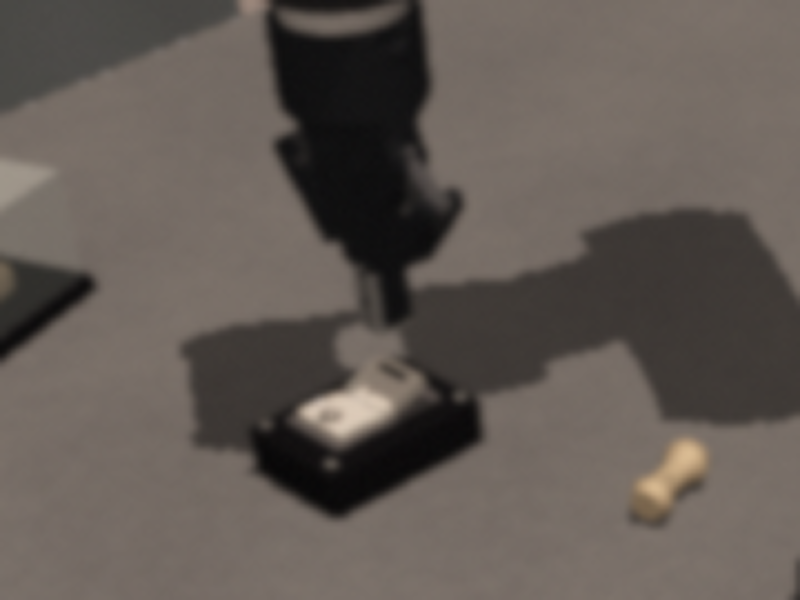

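Run:
```python
from h import *
np.set_printoptions(precision=4,suppress=True)
S=cam('side');W=cam('wrist');Q=cam('scene')
P=[c[0]@np.c_[c[1],c[2]] for c in(S,Q,W)]
u=[(334.1,340.),(226.2,172.5),(323.2,286.5)]
def tri(i):
    A=np.vstack([r_ for k in i for r_ in(u[k][0]*P[k][2]-P[k][0],u[k][1]*P[k][2]-P[k][1])]);v=np.linalg.svd(A)[2][-1];return v[:3]/v[3]
for i in([0,1],[0,2],[1,2],[0,1,2]):
    X=tri(i);print(i,X,[proj(c,X) for c in(S,Q,W)])
# independent check of the arm height: solve wrist cam pose from lamp screws in this wrist view
R=np.array([[.5275,-.272,.03],[.5229,-.3277,.03]])
print('screws pred',[proj(W,p) for p in R],'seen',[(190+x*.65,150+112*.65) for x in(688,505)])
```

```text
[0, 1] [ 0.5492 -0.3049  0.0747] [array([333.8407, 339.8945]), array([225.9873, 172.6023]), array([319.3106, 316.3451])]
[0, 2] [ 0.5472 -0.3013  0.0682] [array([332.0343, 341.3787]), array([228.0168, 175.1513]), array([328.0586, 303.5001])]
[1, 2] [ 0.5427 -0.3065  0.0707] [array([329.9468, 343.309 ]), array([227.7376, 172.8073]), array([313.899 , 296.6522])]
[0, 1, 2] [ 0.5465 -0.3045  0.0728] [array([332.0792, 340.8861]), array([227.0338, 172.9069]), array([319.8246, 307.7407])]
screws pred [array([385.1943, 225.4237]), array([266.9971, 226.5084])] seen [(637.2, 222.8), (518.25, 222.8)]
```

The box screws match in spacing, so the arm's height reading is right. Even so, both fixed cameras put the real fingertip at about (0.549,-0.305,0.073), which is 35–38 mm above the reported TCP. The position over the table is still good, so I'll descend by feel.

jog_arm(
  series=[
    [0,0,6,0],
    [0,0,12,0],
    [0,0,18,0],
    [0,0,20,0],
    [0,0,22,0],
    [0,0,22,0],
  ],
)

```text
clock: 4.9
tcp_pos: [0.5467, -0.3025, 0.0126]
tool_rot: [[-0.996, 0.092, -0.001], [0.092, 0.996, 0.001], [0.001, 0.001, -1.0]]
ft_force: [-0.8, 0.1, 0.6]
grip_width: 0.001
finger_force: 0.0
```

Run:
```python
from h import *
s=r.read_camera('side');q=r.read_camera('scene')
a=cv2.resize(s[310:400,290:410],(400,300),interpolation=cv2.INTER_CUBIC);b=cv2.resize(q[140:230,170:290],(400,300),interpolation=cv2.INTER_CUBIC)
cv2.imwrite('pics/c4.png',np.hstack([a,b]))
```

```text
(no output)
```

View pics/c4.png

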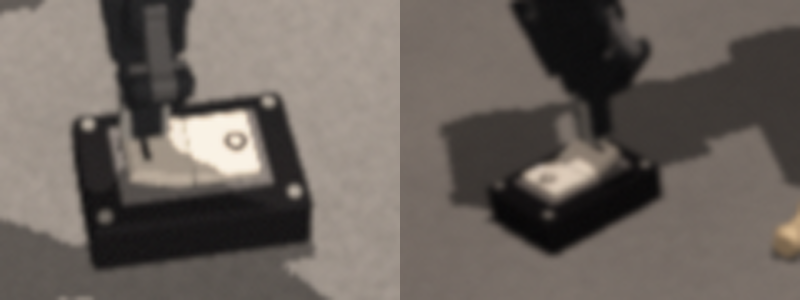

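The tip is now at side crop (150,133), just above the bar half, which stays raised. That fits an offset of about 37 mm, so I'll press on gently. The end stop should be near a TCP reading of 0.000.

jog_arm(
  series=[
    [0,0,3,0],
    [0,0,6,0],
    [0,0,8,0],
    [0,0,10,0],
    [0,0,10,0],
  ],
)

```text
clock: 5.42
tcp_pos: [0.5469, -0.3027, 0.0029]
tool_rot: [[-0.996, 0.092, -0.0], [0.092, 0.996, 0.0], [0.0, 0.0, -1.0]]
ft_force: [1.2, -1.0, -0.4]
grip_width: 0.001
finger_force: 0.2
```

jog_arm(
  series=[
    [0,0,1,0],
    [0,0,2,0],
    [0,0,3,0],
    [0,0,3,0],
  ],
)

```text
clock: 5.75
tcp_pos: [0.5469, -0.3027, 0.0001]
tool_rot: [[-0.996, 0.092, -0.0], [0.092, 0.996, 0.0], [0.0, 0.0, -1.0]]
ft_force: [-0.6, -0.9, 0.8]
grip_width: 0.001
finger_force: 0.4
```

jog_arm(
  series=[
    [0,0,1,0],
    [0,0,2,0],
    [0,0,2,0],
  ],
)

```text
clock: 6.0
tcp_pos: [0.547, -0.3027, -0.0014]
tool_rot: [[-0.996, 0.092, 0.0], [0.092, 0.996, -0.0], [-0.0, 0.0, -1.0]]
ft_force: [-2.2, -0.3, 3.5]
grip_width: -0.0
finger_force: 2.3
```

Contact at 3.5 N; continuing.

jog_arm(
  series=[
    [0,0,1,0],
    [0,0,2,0],
    [0,0,2,0],
  ],
)

```text
clock: 6.25
tcp_pos: [0.5471, -0.3028, -0.0016]
tool_rot: [[-0.996, 0.091, 0.001], [0.091, 0.996, -0.001], [-0.001, -0.001, -1.0]]
ft_force: [-5.9, 2.5, 16.9]
grip_width: 0.001
finger_force: 8.5
```

A hard stop at 17 N with the reading at -0.0016, so the tip offset is about 38.6 mm. I'll lift and verify.

jog_arm(
  series=[
    [0,0,0,0],
    [0,0,-20,0],
    [0,0,-60,0],
    [0,0,-90,0],
    [0,0,-110,0],
    [0,0,-110,0],
  ],
)

```text
clock: 6.75
tcp_pos: [0.5496, -0.3043, 0.1115]
tool_rot: [[-0.996, 0.092, 0.008], [0.092, 0.996, -0.005], [-0.008, -0.005, -1.0]]
ft_force: [-0.2, -0.5, 0.6]
grip_width: 0.0
finger_force: 0.0
```

Run:
```python
from h import *
s=r.read_camera('side');q=r.read_camera('wrist');w=r.read_camera('scene')
f=lambda m,x,y,W,H,:cv2.resize(m[y:y+H,x:x+W],(400,300),interpolation=cv2.INTER_CUBIC)
d=f(s,205,140,80,60)
cv2.imwrite('pics/c5.png',np.vstack([np.hstack([f(s,297,328,100,75),f(q,220,160,200,150)]),np.hstack([f(w,182,165,80,60),d])])); o=r.get_obs();print(o['clock'],o['tcp_pos'],o['ft_force'])
```

```text
6.9 [ 0.54663135 -0.3022966   0.10538184] [-0.12359703  0.44035363  0.09278924]
```

View pics/c5.png

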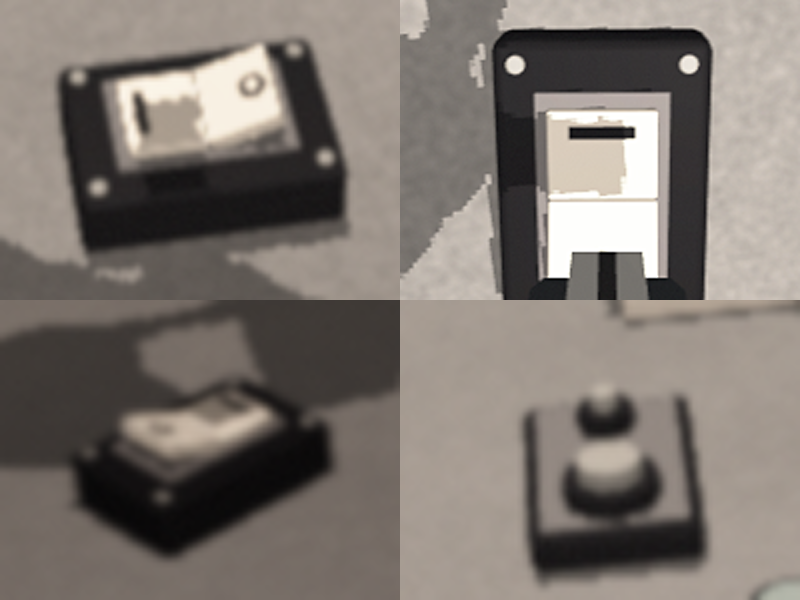

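The side and wrist crops show the bar half level and the ring half raised, so the lamp is on. Moving to above the release button.

jog_arm(
  series=[
    [113,588,0,0],
    [113,588,0,0],
    [113,588,0,0],
    [113,588,0,0],
    [113,588,0,0],
    [113,588,0,0],
    [113,588,0,0],
    [113,588,0,0],
    [113,588,0,0],
    [113,588,0,0],
    [113,588,0,0],
    [113,588,0,0],
    [113,588,0,0],
    [113,588,0,0],
    [113,588,0,0],
    [113,588,0,0],
    [113,588,0,0],
    [113,588,0,0],
    [113,588,0,0],
    [113,588,0,0],
  ],
)

```text
clock: 8.57
tcp_pos: [0.4886, 0.2918, 0.1061]
tool_rot: [[-0.996, 0.094, -0.001], [0.094, 0.996, -0.0], [0.001, -0.0, -1.0]]
ft_force: [-0.6, 0.6, 0.1]
grip_width: 0.001
finger_force: 0.0
```

jog_arm(
  series=[
    [0,0,35,0],
    [0,0,65,0],
    [0,0,85,0],
    [0,0,92,0],
    [0,0,95,0],
    [0,0,95,0],
  ],
)

```text
clock: 9.07
tcp_pos: [0.4888, 0.2928, 0.0115]
tool_rot: [[-0.996, 0.093, 0.0], [0.093, 0.996, 0.0], [-0.0, 0.0, -1.0]]
ft_force: [-0.6, 0.3, 0.6]
grip_width: -0.003
finger_force: 0.0
```

jog_arm(
  series=[
    [0,0,4,0],
    [0,0,7,0],
    [0,0,10,0],
    [0,0,12,0],
    [0,0,13.5,0],
    [0,0,13.5,0],
    [0,0,13.5,0],
  ],
)

```text
clock: 9.65
tcp_pos: [0.4895, 0.2936, -0.0005]
tool_rot: [[-0.996, 0.091, 0.003], [0.092, 0.996, 0.001], [-0.003, 0.001, -1.0]]
ft_force: [-0.5, -1.0, 10.8]
grip_width: 0.0
finger_force: 5.2
```

At 10.8 N and a reading of -0.0005 the button is fully down, as predicted. I'll hold about 1 s, then release and lift.

jog_arm(
  series=[
    [0,0,0.5,0],
    [0,0,0.5,0],
    [0,0,0.5,0],
    [0,0,0.5,0],
    [0,0,0.5,0],
    [0,0,0.5,0],
    [0,0,0.5,0],
    [0,0,0.5,0],
    [0,0,0.5,0],
    [0,0,0.5,0],
    [0,0,-5,0],
    [0,0,-20,0],
    [0,0,-50,0],
    [0,0,-80,0],
    [0,0,-108,0],
    [0,0,-108,0],
    [0,0,-108,0],
  ],
)

```text
clock: 11.07
tcp_pos: [0.4891, 0.2937, 0.1074]
tool_rot: [[-0.996, 0.092, 0.003], [0.092, 0.996, 0.002], [-0.003, 0.002, -1.0]]
ft_force: [0.1, 0.1, -0.2]
grip_width: -0.001
finger_force: 0.0
```

jog_arm(
  series=[
    [-153,-588,0,0],
    [-153,-588,0,0],
    [-153,-588,0,0],
    [-153,-588,0,0],
    [-153,-588,0,0],
    [-153,-588,0,0],
    [-153,-588,0,0],
    [-153,-588,0,0],
    [-153,-588,0,0],
    [-153,-588,0,0],
    [-153,-588,0,0],
    [-153,-588,0,0],
    [-153,-588,0,0],
    [-153,-588,0,0],
    [-153,-588,0,0],
    [-153,-588,0,0],
    [-153,-588,0,0],
    [-153,-588,0,0],
    [-153,-588,0,0],
    [-153,-588,0,0],
  ],
)

```text
clock: 12.73
tcp_pos: [0.5869, -0.3047, 0.1056]
tool_rot: [[-0.996, 0.09, -0.001], [0.09, 0.996, 0.001], [0.001, 0.001, -1.0]]
ft_force: [0.0, -0.4, -0.1]
grip_width: 0.004
finger_force: 0.0
```

jog_arm(
  series=[
    [0,0,35,0],
    [0,0,65,0],
    [0,0,85,0],
    [0,0,92,0],
    [0,0,96,0],
    [0,0,99,0],
    [0,0,102,0],
    [0,0,105,0],
    [0,0,107,0],
    [0,0,107,0],
  ],
)

```text
clock: 13.57
tcp_pos: [0.5876, -0.3069, -0.0005]
tool_rot: [[-0.996, 0.092, 0.002], [0.092, 0.996, -0.001], [-0.002, -0.001, -1.0]]
ft_force: [0.7, 0.0, 2.3]
grip_width: -0.0
finger_force: 0.9
```

jog_arm(
  series=[
    [0,0,1,0],
    [0,0,2,0],
    [0,0,2.5,0],
    [0,0,2.5,0],
    [0,0,2.5,0],
  ],
)

```text
clock: 13.98
tcp_pos: [0.5876, -0.3069, -0.0015]
tool_rot: [[-0.996, 0.092, 0.002], [0.092, 0.996, -0.001], [-0.002, -0.001, -1.0]]
ft_force: [-1.7, 2.5, 11.6]
grip_width: 0.001
finger_force: 5.9
```

The hard stop is at the same height as before (-0.0015). Lifting clear and checking.

jog_arm(
  series=[
    [0,0,1,0],
    [0,0,1,0],
    [0,0,-20,0],
    [0,0,-60,0],
    [0,0,-90,0],
    [0,0,-120,0],
    [0,0,-120,0],
    [0,0,-120,0],
    [0,0,-120,0],
  ],
)

```text
clock: 14.73
tcp_pos: [0.5862, -0.3062, 0.1155]
tool_rot: [[-0.996, 0.092, -0.001], [0.092, 0.996, 0.001], [0.001, 0.001, -1.0]]
ft_force: [-0.6, 0.2, 0.0]
grip_width: -0.0
finger_force: 0.0
```

Run:
```python
from h import *
s=r.read_camera('side');q=r.read_camera('scene')
f=lambda m,x,y,W,H,:cv2.resize(m[y:y+H,x:x+W],(400,300),interpolation=cv2.INTER_CUBIC)
cv2.imwrite('pics/c6.png',np.vstack([np.hstack([f(s,297,328,100,75),f(s,205,140,80,60)]),np.hstack([f(q,182,165,80,60),f(s,0,0,640,480)])])); o=r.get_obs();print(o['clock'],o['tcp_pos'],o['ft_force'])
```

```text
14.8333 [ 0.58584575 -0.3058983   0.1144487 ] [ 0.16049549 -0.6807332  -1.21883456]
```

View pics/c6.png

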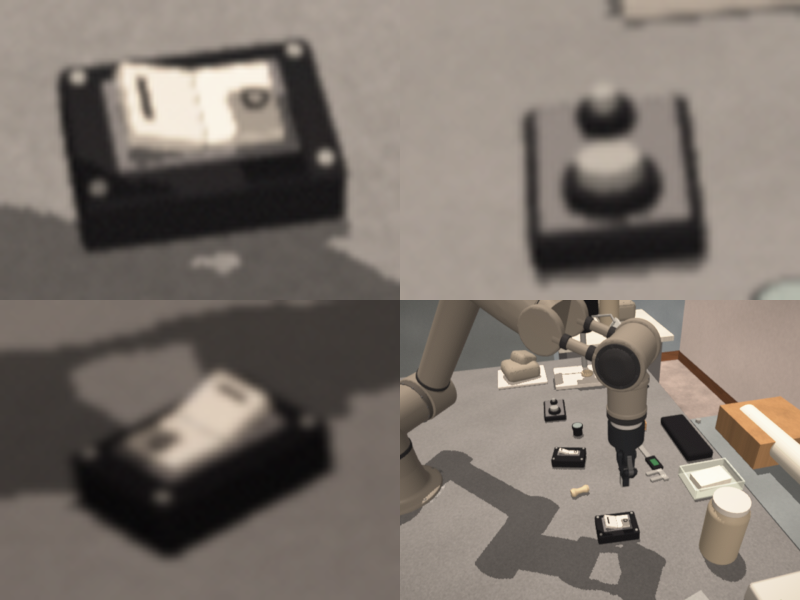

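The bar half is raised again (lamp off), the button is up, and nothing looks disturbed. Handing in.

```bash
python3 -c "
from workcell import r
print(r.job_done())"
```

```text
the job is handed in; nothing more can be done
None
```

I switched the lamp on, held the release button fully down for about 1 s and let it up, then switched the lamp off; the job is handed in, but no verdict came back.

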